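Put the stack-nest totes right: un-nest, turn end for end, stack

TASK

One of the small grey stack-nest totes was dropped into another the same way round, so it has sunk down over the dowels instead of standing on the stacking tabs. Lift the sunk tote out, turn it end for end and set it gently back on the same tote so that it stands on the tabs; then set the third tote, which stands alone, gently on top of that one, again end for end to the tote under it so that it stands on its tabs. Leave the bottom tote where it is, keep what is in each tote in it, and do not shift or tip anything else on the bench.

Things in the scene. Friction and masses are not known exactly. Their poses are not given: they have to be found in the camera images.
- tote_base_centre (a point): Bottom tote of the nested pair: open grey plastic box, 154 long (its x), 64 wide (y), 70 mm high. Its rim band, 40 to 70 mm above the underside, has upright faces 64 mm apart: grip it there, across y. Walls taper below to a foot 134 x 44 mm. Front end (-x) cut down to 40 mm by a scoop, back end (+x) full height. Point: its centre, 35 mm above its underside, z up. Loose.
- tote_sunk_centre (a point): Identical tote, nested the same way round in the bottom one: only its 30 mm rim band shows above the rim below (its underside is 30 mm above the lower underside). 1 mm play all round, no sticking: it lifts straight out. Point: its centre, 35 mm above its underside; axes as for the bottom tote.
- tote_single_centre (a point): Third identical tote, alone on the bench, any way round. Point: its centre, 35 mm above its underside; axes as for the bottom tote.
- tote_base: Bottom tote, origin under its centre. How all three fit: inside, 62 mm above the underside, four tabs stand out of the long walls at x = -52 and +24 mm; foot and wall have a slot under each. Same way round, a tote slips past the tabs and nests; end for end (180 degrees), its foot lands on them, its underside 62 mm above the lower one's. 0.13 to 0.25 kg empty.
- tote_sunk: The sunk tote, origin at the centre of its underside. Stacked on tabs, a tote has 2 mm play to each side across and 5 mm along; sloped pads above the tabs guide its foot in from about 4 mm off across.
- tote_single: The single tote, origin at the centre of its underside.
- tote_base_scoop (a point): Middle of the scoop's lower edge at the front end of the bottom tote, 72 mm from its centre towards its -x and 40 mm above its underside.
- tote_sunk_scoop (a point): The same point on the sunk tote.
- tote_single_scoop (a point): The same point on the single tote.
- dowel_1: Beech dowel, 110 mm long (its y), 16 mm thick, lying loose lengthwise on the floor of the bottom tote; origin at the centre of its underside.
- dowel_2: Beech dowel, 110 mm long (its y), 16 mm thick, lying loose lengthwise on the floor of the bottom tote; origin at the centre of its underside.
- dowel_3: Beech dowel, 110 mm long (its y), 16 mm thick, lying loose lengthwise on the floor of the sunk tote; origin at the centre of its underside.
- dark_strip: Dark hardwood strip, 100 mm long (its y) x 35 x 19 mm, lying loose lengthwise on the floor of the single tote; origin at the centre of its underside.
- glue_bottle: Bystander: white glue bottle, 59 mm across, 186 mm high, standing loose between the totes; origin at the centre of its underside.
- wax_tin: Bystander: round wax tin, 68 mm across, 25 mm high, close before the front end of the bottom tote; origin at the centre of its underside.
- screw_can: Bystander: open metal can, 65 mm across, 90 mm high, behind; origin at the centre of its underside.
- tape_blue: Bystander: roll of tape lying flat, 90 mm across, 31 mm high, behind; origin at the centre of its underside.
- screw_carton: Bystander: small printed carton, 60 (x) x 85 (y) x 42 mm, behind; origin at the centre of its underside.
- mallet: Bystander: wooden mallet lying at the left, 291 mm long (its y, head at +y), head 110 mm wide and 68 mm high; origin under its middle.

How it is judged:
By the outcome, as a careful person would: the job done as asked, in the order asked, and still so for the second after the job is handed in, with the robot touching nothing.
It also fails if it takes over 67 s, if anything falls off the work surface, if the arm or the gripper's body presses on something with over 40 N, if the wrist force passes 120 N, or if a joint passes its speed limit or range.

ROBOT

A 6-joint arm with a two-finger parallel gripper is mounted at the origin on a cart in front of the work surface, level with it; the furniture and walls round the work are solid. World frame = base frame: x ahead of the robot, y to its left, z up, the work surface at z = 0. Lengths are in m, angles in rad, forces in N, time in s.
With the tool pointing down it reaches from about 0.325 to 0.925 m from the base axis. Payload 3.1 kg.
Tool frame: the origin (TCP) lies at the very end of the fingers, on their centre line; the grasp point (between the pads) lies 19 mm behind it; z points along the fingers, y is the line along which they close (so a half turn about z gives the same grasp; the last joint's range is limited). The gripper opens to 85 mm and grips with 20 to 120 N. Pads are 22 mm wide; open, the fingers measure 114 mm over their backs; the gripper's body (76 mm by 85 mm) begins 54 mm behind the grasp point. The pads swing forward as they close: fully open they stand 13 mm farther back than shut.
Start: joints at [1.1, 0.217, 1.613, -0, 1.311, -0.112], TCP at [0.219, 0.585, 0.231] pointing down, gripper open.
Joint ranges: [-2.75, 2.75], [-0.78, 2.1], [0.31, 2.55], [-1.13, 4.27], [0.13, 2.63], [-2.58, 2.58]. Speed limits (rad/s): [2.79, 2.79, 3.14, 3.14, 3.14, 3.14].

INTERFACE

Orientations are given as a rotation vector (axis times angle).
In Python, from cell import readout, viewer, manip, models gives the robot as it stands.
- The arm moves only by the tool arm_command, never from a script. Its argument "plan" is a list of rows, each a list of 3 entries, a list of its own where there are three numbers: the turn, a rotation vector about the tool's x, y, z in degrees, then the shift along the tool's x, y, z in mm, then the closure, from 0 (fully open) to 1 (shut). A call has 1 to 5 rows; each row is the pose to reach, as a shift and turn from the pose commanded when the call began, along the tool's axes at that moment; what a row does not reach only later rows make up. A row lasts 1/12 s, in which the tool goes at most 41.7 mm and 7.16 degrees, less where a joint would pass 70% of its speed; a pose out of reach is approached as far as the arm can. A call with a gripper value outside its range is refused whole. The fingers move at their own pace and stop on an object; "force" is the grip in N (left out, the last holds). Time passes only in rows, so rows that repeat a pose let the fingers close. It gives the time, the measured TCP pose, the force, the opening and the grip force at its end, in the units of the state.
- readout.sense(): the state, without advancing time (a new reading comes with each control period).
- viewer.get_image(name): name is "side" or "top"; returns (picture, depth): 400x640x3 uint8, red, green, blue; 400x640 float32, m along the optical axis (not along the pixel's ray), 0 where there is no reading.
- viewer.camera_model(name): a dict with "camera_matrix" (3x3 intrinsics, pixels), "R" (3x3) and "t" (3): a world point X has camera coordinates R X + t. Camera axes: x right, y down, z forward; pixel columns grow to the right and rows downward; lengths in m; the calibration is good to about 2 mm. A picture is of the moment at which its call begins. camera_model takes no time and is no camera call.
- manip.close_job(): hands the job in; it is judged then, once.
Trained networks look in the newest picture that a camera, given by its name, has taken for a name from the list of things; names that differ only in an ending like _2 or _b are one class to them, and where a whole thing is asked for, a point or a joint stands for the part that bears it (a point fixed in the world has none). Each returns a list of dicts, best first, with "p" (0 to 1); they miss things now and then, are a little off and sometimes report something else, mostly with a low value. They report only what shows in the picture. A call takes as long as a camera call.
- models.look_for(name, camera): "position" ([x, y, z] in m, in world coordinates, good to about 4 mm: the middle of the surface that is visible of it).
- models.silhouettes(name, camera): "region" (400x640 bool, what is visible of it).
The state is a dict: "t": time; "joint_pos": joint angles; "dq": joint speeds; "tau": joint torques, N m; "eef_pos": TCP position; "tcp_rot": TCP orientation; "contact_force": force on the tool from outside, world axes, zero at the start; "wrist_torque": the same for the moment, N m; "width": finger opening in m; "grip_force": force on a finger pad.
Only numpy, scipy, OpenCV 4.12 (cv2) and the standard library are available. Lean on these libraries where they do the work, as an engineer would, in place of code of your own. Each camera call takes 0.05 s, during which the arm holds its last target. There are 200 camera calls.

## Working session

There is one attempt and no reset: what is moved stays moved. The work goes in short steps, Python scripts to look and compute and a tool call to move; the robot and the scene stay as the last step left them, time stands still between calls to the robot, and variables do not carry over. Pictures are saved under pics/ and viewed, at most 10 in all, crops included, and the job is handed in when it is done.

Besides the shell and the picture viewer there is one more tool, called as name(argument=value, ...) on one line, values as JSON. arm_command: Moves the arm, as the interface text tells. Its arguments: {"type":"object","properties":{"plan":{"type":"array","items":{"type":"array"}},"force":{"type":"number"}},"required":["plan"]}

```bash
mkdir -p pics; ls; cat > h.py <<'E'
import numpy as np, cv2
from cell import readout, viewer, manip, models
def cloud(cam):
    p,d=viewer.get_image(cam); c=viewer.camera_model(cam); K=np.array(c["camera_matrix"]);R=np.array(c["R"]);t=np.array(c["t"])
    v,u=np.mgrid[0:400,0:640]
    X=np.stack([(u-K[0,2])/K[0,0]*d,(v-K[1,2])/K[1,1]*d,d],-1)
    return p,d,(X-t)@R
E
python3 - <<'E'
from h import *
for cam in("top","side"):
    p,d,W=cloud(cam); cv2.imwrite(f"pics/{cam}0.png",p[...,::-1]); np.savez(f"{cam}0.npz",p=p,d=d,W=W)
    c=viewer.camera_model(cam); print(cam,"pos",(-np.array(c["R"]).T@c["t"]).round(3))
    for n in("tote_base_centre","tote_sunk_centre","tote_single_centre","tote_base_scoop","tote_sunk_scoop","tote_single_scoop","glue_bottle","wax_tin","screw_can","mallet"):
        print(n,[(np.round(o["position"],3).tolist(),round(o["p"],2)) for o in models.look_for(n,cam)][:3])
s=readout.sense();print(s)
E
```

```text
pics
top pos [0.352 0.159 1.348]
tote_base_centre [([0.489, -0.061, 0.06], 0.44)]
tote_sunk_centre [([0.505, -0.095, 0.069], 0.98), ([0.487, -0.064, 0.059], 0.72), ([0.711, 0.092, 0.043], 0.38)]
tote_single_centre [([0.521, 0.294, 0.049], 0.77)]
tote_base_scoop [([0.487, -0.066, 0.056], 0.64)]
tote_sunk_scoop [([0.512, -0.094, 0.072], 0.89)]
tote_single_scoop [([0.52, 0.298, 0.048], 0.97)]
glue_bottle [([0.48, 0.085, 0.124], 0.96)]
wax_tin [([0.386, -0.051, 0.025], 0.9)]
screw_can [([0.515, 0.293, 0.021], 0.7), ([0.729, 0.341, 0.038], 0.55)]
mallet [([0.432, 0.475, 0.043], 0.63)]
side pos [ 0.515 -1.082  0.695]
tote_base_centre [([0.504, -0.111, 0.041], 0.93), ([0.502, -0.093, 0.087], 0.18)]
tote_sunk_centre [([0.504, -0.092, 0.086], 0.95), ([0.502, -0.108, 0.043], 0.2)]
tote_single_centre [([0.532, 0.305, 0.052], 0.69), ([0.501, -0.109, 0.043], 0.53)]
tote_base_scoop [([0.501, -0.108, 0.043], 0.65)]
tote_sunk_scoop [([0.504, -0.091, 0.086], 0.67)]
tote_single_scoop [([0.531, 0.302, 0.05], 0.93), ([0.487, 0.064, 0.096], 0.44)]
glue_bottle [([0.488, 0.066, 0.096], 0.82), ([0.697, 0.32
[... 221 characters left out ...]
 0.68)]
{'t': 1.1, 'joint_pos': array([ 1.09982775e+00,  2.16889266e-01,  1.61339888e+00, -1.13646350e-05,
        1.31129311e+00, -1.12233348e-01]), 'dq': array([ 8.70740024e-04, -7.58453655e-04,  9.77852704e-04, -2.67376814e-05,
       -1.69301119e-03,  6.93098936e-04]), 'tau': array([-1.02760408e-03, -3.96912754e+01, -3.04251015e+01, -1.01233547e-04,
        8.12665949e-04,  2.14357590e-05]), 'eef_pos': array([0.21943988, 0.58522571, 0.2313075 ]), 'tcp_rot': array([5.60476312e-01, 3.09117842e+00, 1.21839366e-05]), 'contact_force': array([ 0.45404349, -0.8831682 , -0.17463825]), 'wrist_torque': array([ 0.0593538 ,  0.02815682, -0.02918507]), 'grip_force': 0.0, 'width': 0.08575982919247835}
```

View images.

View pics/top0.png

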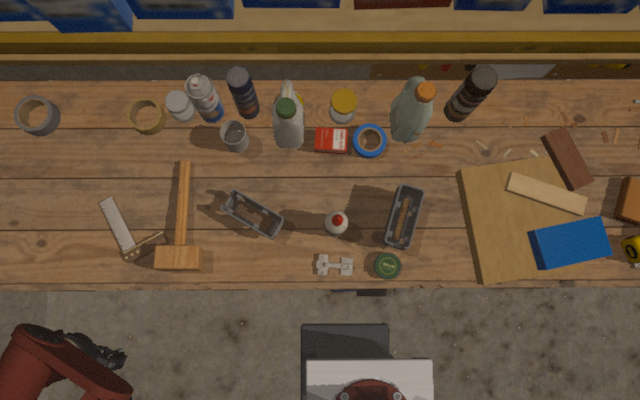

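View pics/side0.png

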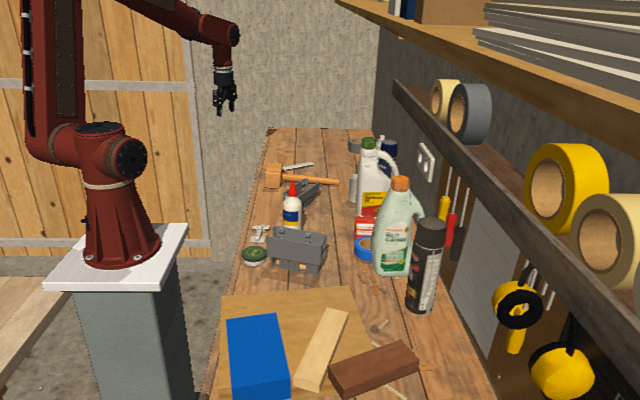

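```bash
cat >> h.py <<'E'
def rim(W,c,zlo,zhi,r=0.11):
    m=(W[...,2]>zlo)&(W[...,2]<zhi)&(np.hypot(W[...,0]-c[0],W[...,1]-c[1])<r)
    n,l,st,_=cv2.connectedComponentsWithStats(m.astype(np.uint8),connectivity=8)
    return W[m],m
E
python3 - <<'E'
from h import *
top=np.load("top0.npz");W=top["W"]; side=np.load("side0.npz")["W"]
for nm,c,h in(("pair",(.5,-.09),.1),("single",(.52,.295),.07)):
  for cn,Q in(("top",W),("side",side)):
    P,m=rim(Q,c,h-.012,h+.012)
    if len(P)<10: print(nm,cn,len(P));continue
    r=cv2.minAreaRect(P[:,:2].astype(np.float32)); z=np.percentile(P[:,2],[5,50,95]).round(3)
    print(nm,cn,len(P),np.round(r[0],4),np.round(r[1],4),round(r[2],1),z)
    # extents by height in rect frame
    a=np.deg2rad(r[2]); 
    if r[1][0]<r[1][1]: a+=np.pi/2
    u=np.array([np.cos(a),np.sin(a)]); v=np.array([-u[1],u[0]])
    d=(P[:,:2]-r[0]); 
    print(" u",u.round(3),"ends z-count: -",((d@u<-.066)&(abs(d@v)<.02)).sum(),"+",((d@u>.066)&(abs(d@v)<.02)).sum(), np.percentile(d@u,[1,99]).round(4),np.percentile(d@v,[1,99]).round(4))
    # all heights at ends
    A=Q.reshape(-1,3);dd=A[:,:2]-r[0]
    for s in(-1,1):
        k=(abs(dd@u*s-.072)<.004)&(abs(dd@v)<.02); print("  end",s,np.percentile(A[k,2],[5,25,50,75,95]).round(3) if k.sum()>3 else k.sum())
def crop(c,name,f=4,r=60):
    im=top["p"][c[1]-r:c[1]+r,c[0]-r:c[0]+r,::-1]; return cv2.resize(im,None,fx=f/2*1.6,fy=f/2*1.6,interpolation=cv2.INTER_CUBIC)
cv2.imwrite("pics/crop.png",np.hstack([crop((252,215),0),crop((403,217),0)]))
for n,c in(("bottle",(.483,.075)),("tin",(.388,-.057)),):
    A=W.reshape(-1,3);k=(np.hypot(A[:,0]-c[0],A[:,1]-c[1])<.07)&(A[:,2]>.012); print(n,A[k].mean(0).round(3),A[k].min(0).round(3),A[k].max(0).round(3))
E
```

```text
pair top 493 [ 0.5035 -0.0861] [0.0646 0.1544] 72.5 [0.089 0.098 0.103]
 u [-0.953  0.301] ends z-count: - 46 + 6 [-0.0764  0.0763] [-0.0322  0.0321]
  end -1 [0.054 0.067 0.081 0.093 0.102]
  end 1 [-0.003  0.002  0.068  0.072  0.09 ]
pair side 550 [ 0.5042 -0.0863] [0.0712 0.1556] 73.1 [0.089 0.095 0.1  ]
 u [-0.957  0.291] ends z-count: - 28 + 4 [-0.0769  0.0745] [-0.0332  0.0337]
  end -1 [-0.001 -0.     0.002  0.06   0.1  ]
  end 1 [-0.001  0.001  0.074  0.081  0.09 ]
single top 433 [0.5152 0.2906] [0.1553 0.0643] 59.3 [0.06  0.068 0.073]
 u [0.51 0.86] ends z-count: - 37 + 6 [-0.0768  0.0768] [-0.0317  0.0321]
  end -1 [-0.003  0.003  0.068  0.07   0.073]
  end 1 [0.02  0.032 0.039 0.044 0.056]
single side 189 [0.5158 0.2897] [0.1593 0.0681] 59.8 [0.059 0.065 0.07 ]
 u [0.502 0.865] ends z-count: - 10 + 4 [-0.0775  0.079 ] [-0.0337  0.0331]
  end -1 [0.055 0.058 0.063 0.067 0.069]
  end 1 [0.009 0.016 0.033 0.041 0.056]
bottle [0.483 0.086 0.122] [0.459 0.053 0.014] [0.516 0.112 0.189]
tin [ 0.403 -0.057  0.038] [ 0.352 -0.099  0.013] [ 0.458 -0.018  0.105]
```

View pics/crop.png

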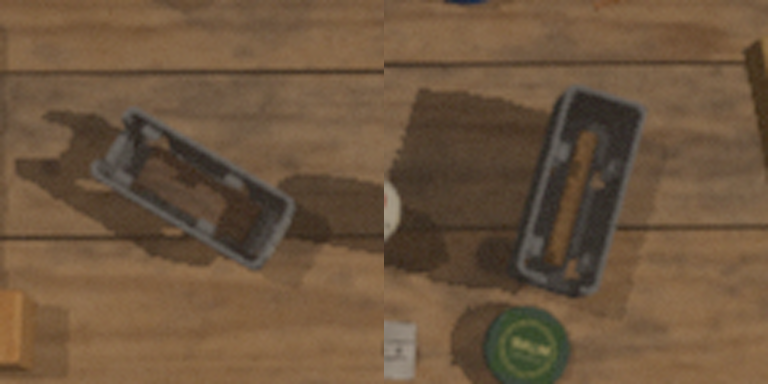

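```bash
cat >> h.py <<'E'
from scipy.spatial.transform import Rotation as Ro
def goal(x,y,z,psi):
    s=readout.sense(); R=Ro.from_rotvec(s["tcp_rot"]).as_matrix(); p=np.degrees(psi_now(R))
    a=np.radians(psi); G=np.array([[-np.sin(a),np.cos(a),0],[np.cos(a),np.sin(a),0],[0,0,-1]]).T
    print("t",round(s["t"],2),"now",s["eef_pos"].round(4),"psi",p.round(2),"j1,j6",np.degrees(s["joint_pos"][[0,5]]).round(1),"w",round(s["width"],4),"F",s["contact_force"].round(1),"M",s["wrist_torque"].round(2))
    dpsi=(psi-p+180)%360-180
    print("shift mm",(R.T@(np.array([x,y,z])-s["eef_pos"])*1000).round(1),"turn z",-dpsi.round(2),"tilt",np.degrees((Ro.from_matrix(R.T@G)).as_rotvec()).round(2))
def psi_now(R): return np.arctan2(R[1,1],R[0,1])
E
python3 -c "
from h import *
goal(.5037,-.0862,.25,72.8)"
```

```text
t 1.1 now [0.2194 0.5852 0.2313] psi 69.45 j1,j6 [63.  -6.4] w 0.0858 F [ 0.5 -0.9 -0.2] M [ 0.06  0.03 -0.03]
shift mm [-501.9 -528.9  -18.7] turn z -3.35 tilt [ 0.    0.   -3.35]
```

arm_command(plan=[[[0,0,0],[-28,-30,-19],0],[[0,0,0],[-56,-59,-19],0],[[0,0,-1],[-84,-89,-19],0],[[0,0,-2],[-112,-118,-19],0],[[0,0,-3.35],[-140,-148,-19],0]], force=40)

```text
t: 1.52
eef_pos: [0.299, 0.3959, 0.2505]
tcp_rot: [0.467, 3.106, 0.001]
contact_force: [1.5, 0.1, -0.0]
width: 0.0857
grip_force: 0.0
```

```bash
python3 -c "
from h import *
goal(.5037,-.0862,.25,72.8)"
```

```text
t 1.52 now [0.299  0.3959 0.2505] psi 72.9 j1,j6 [ 44.8 -28.1] w 0.0857 F [ 1.5  0.1 -0. ] M [ 0.01 -0.07 -0.03]
shift mm [-337.4 -400.6    0.5] turn z 0.1 tilt [0.03 0.03 0.1 ]
```

arm_command(plan=[[[0,0,0],[-26,-32,0],0],[[0,0,0],[-52,-63,0],0],[[0,0,0],[-78,-94,0],0],[[0,0,0],[-104,-124,0],0],[[0,0,0],[-130,-154,0],0]])

```text
t: 1.93
eef_pos: [0.3776, 0.2102, 0.2507]
tcp_rot: [0.469, 3.105, 0.001]
contact_force: [0.9, 0.3, 0.3]
width: 0.0856
grip_force: 0.0
```

arm_command(plan=[[[0,0,0],[-26,-31,0],0],[[0,0,0],[-52,-62,0],0],[[0,0,0],[-78,-92,0],0],[[0,0,0],[-104,-122,0],0],[[0,0,0],[-130,-152,0],0]])

```text
t: 2.35
eef_pos: [0.4569, 0.0263, 0.2508]
tcp_rot: [0.47, 3.105, 0.0]
contact_force: [0.7, 0.9, 0.4]
width: 0.0852
grip_force: 0.0
```

```bash
python3 -c "
from h import *
goal(.5037,-.0862,.15,72.8)"
```

```text
t 2.35 now [0.4569 0.0263 0.2508] psi 72.77 j1,j6 [ -5.5 -78.3] w 0.0852 F [0.7 0.9 0.4] M [ 0.02 -0.06 -0.03]
shift mm [-77.9 -93.6 100.8] turn z -0.03 tilt [ 0.03  0.07 -0.03]
```

arm_command(plan=[[[0,0,0],[-26,-31,10],0],[[0,0,0],[-52,-62,30],0],[[0,0,0],[-70,-84,50],0],[[0,0,0],[-76,-92,75],0],[[0,0,0],[-76,-92,100],0]])

```text
t: 2.77
eef_pos: [0.5035, -0.0854, 0.1503]
tcp_rot: [0.475, 3.102, -0.002]
contact_force: [0.3, 0.0, 0.1]
width: 0.0853
grip_force: 0.0
```

```bash
python3 - <<'E'
from h import *
goal(.5037,-.0862,.085,72.8)
p,d,W=cloud("side"); cv2.imwrite("pics/s1.png",cv2.resize(p[190:290,220:360,::-1],None,fx=5,fy=5,interpolation=cv2.INTER_CUBIC))
E
```

```text
t 2.77 now [ 0.5035 -0.0854  0.1503] psi 72.57 j1,j6 [-17.5 -90. ] w 0.0853 F [0.3 0.  0.1] M [ 0.02 -0.03 -0.01]
shift mm [-0.2 -0.6 65.3] turn z -0.23 tilt [-0.04  0.19 -0.23]
```

View pics/s1.png

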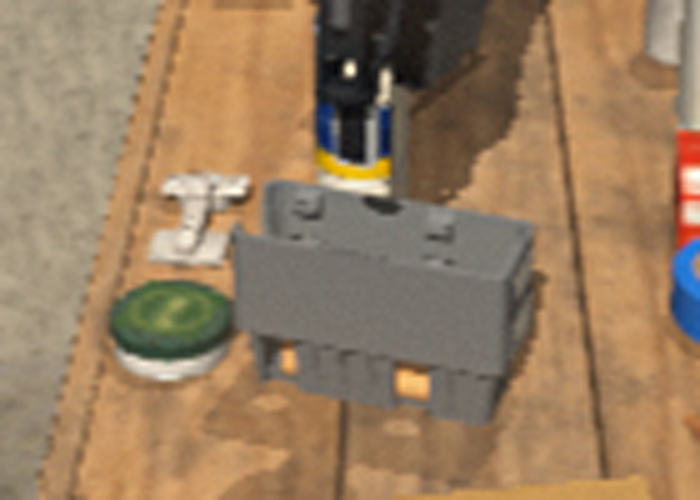

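arm_command(plan=[[[0,0,-0.1],[0,-0.3,20],0],[[0,0,-0.1],[0,-0.3,40],0],[[0,0,-0.1],[0,-0.3,55],0],[[0,0,-0.1],[0,-0.3,70],0],[[0,0,-0.1],[0,-0.3,70],0]])

```text
t: 3.23
eef_pos: [0.4991, -0.0813, 0.0779]
tcp_rot: [-0.466, -3.101, -0.002]
contact_force: [-1.0, 0.0, -0.6]
width: 0.0854
grip_force: 0.0
```

```bash
python3 - <<'E'
from h import *
goal(.5037,-.0862,.072,72.8)
s=readout.sense()
p,d,W=cloud("side"); R=Ro.from_rotvec(s["tcp_rot"]).as_matrix(); L=(W-s["eef_pos"])@R
m=(abs(L[...,0])<.012)&(L[...,1]<-.036)&(L[...,1]>-.065)&(L[...,2]>-.08)&(L[...,2]<.05)
for z in np.arange(-.05,.03,.004):
    k=m&(abs(L[...,2]-z)<.002); print(round(z,3),k.sum(),L[k][:,1].round(3)[:6] if k.sum() else "", p[k].mean(0).round() if k.sum() else "")
cv2.imwrite("pics/s2.png",cv2.resize(p[190:290,220:360,::-1],None,fx=5,fy=5,interpolation=cv2.INTER_CUBIC))
E
```

```text
t 3.23 now [ 0.4991 -0.0813  0.0779] psi 72.92 j1,j6 [-17.2 -90.1] w 0.0854 F [-1.   0.  -0.6] M [0.06 0.05 0.02]
shift mm [-5.8 -3.4  5.8] turn z 0.12 tilt [ 0.   -0.35  0.12]
-0.05 7 [-0.05  -0.05  -0.058 -0.057 -0.057 -0.053] [53. 49. 46.]
-0.046 7 [-0.049 -0.058 -0.057 -0.055 -0.056 -0.05 ] [51. 48. 44.]
-0.042 11 [-0.05  -0.048 -0.056 -0.055 -0.055 -0.055] [56. 53. 51.]
-0.038 9 [-0.046 -0.056 -0.056 -0.056 -0.051 -0.059] [70. 67. 64.]
-0.034 13 [-0.045 -0.055 -0.052 -0.048 -0.049 -0.057] [84. 80. 77.]
-0.03 11 [-0.054 -0.05  -0.057 -0.055 -0.055 -0.056] [86. 82. 78.]
-0.026 11 [-0.053 -0.052 -0.055 -0.051 -0.048 -0.056] [71. 67. 63.]
-0.022 6 [-0.054 -0.053 -0.047 -0.055 -0.054 -0.057] [72. 67. 62.]
-0.018 6 [-0.046 -0.043 -0.047 -0.049 -0.05  -0.049] [132. 129. 120.]
-0.014 9 [-0.048 -0.041 -0.05  -0.051 -0.05  -0.049] [117. 114. 107.]
-0.01 0  
-0.006 0  
-0.002 0  
0.002 0  
0.006 0  
0.01 3 [-0.036 -0.036 -0.037] [121. 115. 109.]
0.014 2 [-0.037 -0.037] [120. 114. 110.]
0.018 3 [-0.038 -0.037 -0.036] [119. 115. 107.]
0.022 5 [-0.036 -0.036 -0.039 -0.038 -0.038] [121. 115. 108.]
0.026 1 [-0.036] [121. 116. 110.]
```

View pics/s2.png

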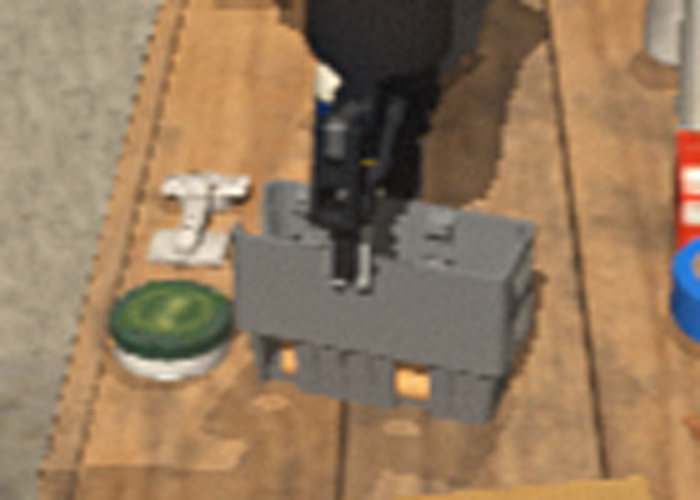

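arm_command(plan=[[[0,0,0.1],[-3,-2,1],0],[[0,0,0.1],[-5.8,-3.4,3],0],[[0,0,0.1],[-5.8,-3.4,6],0],[[0,0,0.1],[-5.8,-3.4,6],0],[[0,0,0.1],[-5.8,-3.4,6],0]])

```text
t: 3.7
eef_pos: [0.5065, -0.0875, 0.0747]
tcp_rot: [0.47, 3.106, -0.0]
contact_force: [-0.4, 0.2, -0.6]
width: 0.0854
grip_force: 0.0
```

```bash
python3 - <<'E'
from h import *
goal(.5037,-.0862,.068,72.8)
E
```

```text
t 3.7 now [ 0.5065 -0.0875  0.0747] psi 72.79 j1,j6 [-17.6 -90.4] w 0.0854 F [-0.4  0.2 -0.6] M [-0.01 -0.01  0.  ]
shift mm [3.1 0.4 6.7] turn z -0.01 tilt [ 0.    0.03 -0.01]
```

arm_command(plan=[[[0,0,0],[0,0,0],0],[[0,0,0],[0,0,0],0],[[0,0,0],[0,0,0],0],[[0,0,0],[0,0,0],0]])

```text
t: 4.03
eef_pos: [0.5062, -0.0873, 0.0744]
tcp_rot: [0.47, 3.106, -0.0]
contact_force: [-0.1, 0.6, 0.1]
width: 0.0853
grip_force: 0.0
```

```bash
python3 - <<'E'
from h import *
goal(.5037,-.0862,.068,72.8)
E
```

```text
t 4.03 now [ 0.5062 -0.0873  0.0744] psi 72.79 j1,j6 [-17.6 -90.4] w 0.0853 F [-0.1  0.6  0.1] M [-0.06 -0.02  0.01]
shift mm [2.8 0.3 6.4] turn z -0.01 tilt [ 0.    0.01 -0.01]
```

arm_command(plan=[[[0,0,0],[1.5,0.2,3.4],0.1],[[0,0,0],[2.8,0.3,6.4],0.15],[[0,0,0],[2.8,0.3,6.4],0.18],[[0,0,0],[2.8,0.3,6.4],0.2],[[0,0,0],[2.8,0.3,6.4],0.2]], force=40)

```text
t: 4.45
eef_pos: [0.5035, -0.0862, 0.0677]
tcp_rot: [-0.47, -3.106, -0.0]
contact_force: [-0.2, 0.2, 0.1]
width: 0.068
grip_force: 0.0
```

```bash
python3 - <<'E'
from h import *
goal(.5037,-.0862,.068,72.8)
s=readout.sense()
p,d,W=cloud("side"); R=Ro.from_rotvec(s["tcp_rot"]).as_matrix(); L=(W-s["eef_pos"])@R
m=(abs(L[...,0])<.012)&(L[...,1]<-.034)&(L[...,1]>-.065)&(L[...,2]>-.08)&(L[...,2]<.05)
for z in np.arange(-.022,.012,.002):
    k=m&(abs(L[...,2]-z)<.001); print(round(z,3),k.sum(),L[k][:,1].round(3)[:6] if k.sum() else "", p[k].mean(0).round() if k.sum() else "")
cv2.imwrite("pics/s3.png",cv2.resize(p[210:275,250:340,::-1],None,fx=8,fy=8,interpolation=cv2.INTER_CUBIC))
E
```

```text
t 4.45 now [ 0.5035 -0.0862  0.0677] psi 72.79 j1,j6 [-17.6 -90.4] w 0.068 F [-0.2  0.2  0.1] M [ 0.01 -0.01  0.  ]
shift mm [-0.2  0.  -0.3] turn z -0.01 tilt [-0.   -0.02 -0.01]
-0.022 4 [-0.046 -0.045 -0.044 -0.046] [88. 84. 77.]
-0.02 7 [-0.04  -0.047 -0.046 -0.047 -0.045 -0.044] [81. 76. 71.]
-0.018 3 [-0.044 -0.047 -0.047] [72. 66. 62.]
-0.016 5 [-0.048 -0.045 -0.045 -0.047 -0.047] [70. 66. 61.]
-0.014 2 [-0.04  -0.039] [144. 140. 130.]
-0.012 3 [-0.044 -0.044 -0.043] [79. 75. 69.]
-0.01 1 [-0.038] [164. 160. 152.]
-0.008 3 [-0.04  -0.039 -0.038] [131. 128. 120.]
-0.006 3 [-0.039 -0.038 -0.039] [137. 133. 126.]
-0.004 0  
-0.002 2 [-0.035 -0.035] [106. 102.  94.]
0.0 0  
0.002 0  
0.004 0  
0.006 0  
0.008 0  
0.01 0
```

View pics/s3.png

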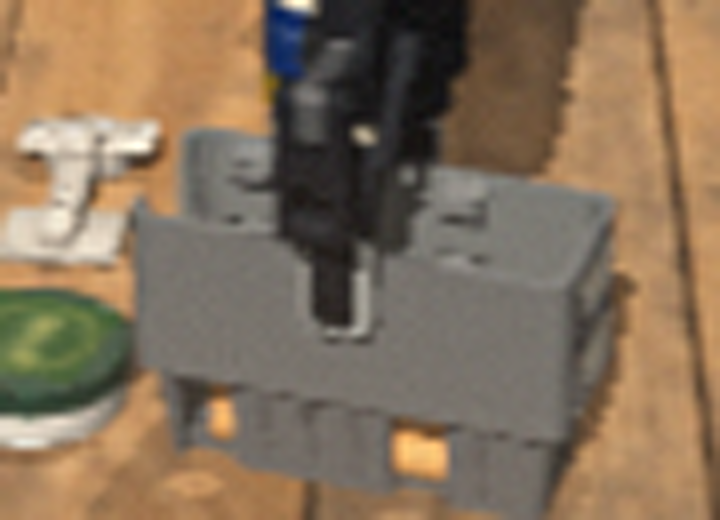

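arm_command(plan=[[[0,0,0],[0,0,-4],0.2],[[0,0,0],[0,0,-4],0.22],[[0,0,0],[0,0,-4],0.24],[[0,0,0],[0,0,-4],0.26],[[0,0,0],[0,0,-4],0.28]])

```text
t: 4.92
eef_pos: [0.5045, -0.0861, 0.0728]
tcp_rot: [0.47, 3.105, 0.001]
contact_force: [0.7, 2.0, 5.1]
width: 0.0631
grip_force: 44.6
```

arm_command(plan=[[[0,0,0],[0,0,0],0.32],[[0,0,0],[0,0,0],0.4],[[0,0,0],[0,0,0],0.4],[[0,0,0],[0,0,-4],0.4],[[0,0,0],[0,0,-8],0.4]])

```text
t: 5.33
eef_pos: [0.5023, -0.0861, 0.0789]
tcp_rot: [-0.469, -3.104, 0.0]
contact_force: [-0.4, 0.0, -1.7]
width: 0.0628
grip_force: 44.6
```

```bash
python3 - <<'E'
from h import *
goal(.5037,-.0862,.2,72.8); print(readout.sense()["grip_force"])
E
```

```text
t 5.33 now [ 0.5023 -0.0861  0.0789] psi 72.81 j1,j6 [-17.6 -90.4] w 0.0628 F [-0.4  0.  -1.7] M [ 0.01 -0.01  0.  ]
shift mm [  -1.     0.2 -121.1] turn z 0.01 tilt [-0.04 -0.15  0.01]
44.60662007331848
```

arm_command(plan=[[[0,0,0],[0,0,-10],0.4],[[0,0,0],[0,0,-22],0.4],[[0,0,0],[0,0,-36],0.4],[[0,0,0],[0,0,-48],0.4],[[0,0,0],[0,0,-60],0.4]])

```text
t: 5.75
eef_pos: [0.5038, -0.0864, 0.1415]
tcp_rot: [0.47, 3.105, -0.001]
contact_force: [0.6, 0.5, -3.1]
width: 0.0631
grip_force: 46.4
```

arm_command(plan=[[[0,0,0],[0,0,-14],0.4],[[0,0,0],[0,0,-26],0.4],[[0,0,0],[0,0,-33],0.4],[[0,0,0],[0,0,-33],0.4],[[0,0,0],[0,0,-33],0.4]])

```text
t: 6.17
eef_pos: [0.5039, -0.0863, 0.1734]
tcp_rot: [0.47, 3.105, -0.0]
contact_force: [0.3, 0.3, -2.3]
width: 0.0632
grip_force: 46.4
```

```bash
python3 - <<'E'
from h import *
goal(.5037,-.0862,.172,72.8); print(readout.sense()["grip_force"])
p,d,W=cloud("side"); cv2.imwrite("pics/s4.png",cv2.resize(p[170:290,220:360,::-1],None,fx=5,fy=5,interpolation=cv2.INTER_CUBIC))
pt,d,W=cloud("top")
E
```

```text
t 6.17 now [ 0.5039 -0.0863  0.1734] psi 72.79 j1,j6 [-17.6 -90.4] w 0.0632 F [ 0.3  0.3 -2.3] M [0.   0.05 0.04]
shift mm [0.2 0.1 1.4] turn z -0.01 tilt [-0.    0.06 -0.01]
46.42794370651245
```

View pics/s4.png

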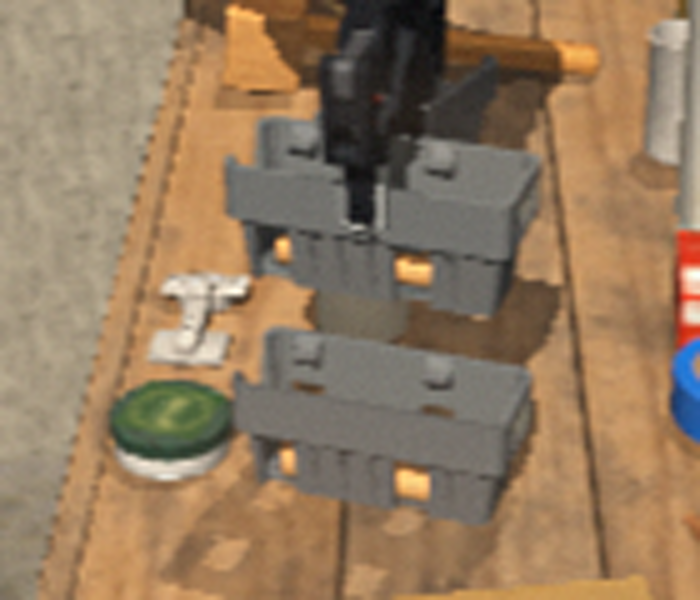

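arm_command(plan=[[[0,0,4],[0,0,0],0.4],[[0,0,10],[0,0,0],0.4],[[0,0,17],[0,0,0],0.4],[[0,0,24],[0,0,0],0.4],[[0,0,31],[0,0,0],0.4]])

```text
t: 6.68
eef_pos: [0.5027, -0.086, 0.1715]
tcp_rot: [-1.291, -2.861, 0.001]
contact_force: [-0.1, 0.5, -2.8]
width: 0.0631
grip_force: 46.3
```

arm_command(plan=[[[0,0,7],[0,0,0],0.4],[[0,0,14],[0,0,0],0.4],[[0,0,21],[0,0,0],0.4],[[0,0,28],[0,0,0],0.4],[[0,0,35],[0,0,0],0.4]])

```text
t: 7.1
eef_pos: [0.5027, -0.086, 0.1715]
tcp_rot: [-2.091, -2.341, 0.002]
contact_force: [-0.5, -0.8, -2.4]
width: 0.063
grip_force: 46.3
```

arm_command(plan=[[[0,0,7],[0,0,0],0.4],[[0,0,14],[0,0,0],0.4],[[0,0,21],[0,0,0],0.4],[[0,0,28],[0,0,0],0.4],[[0,0,35],[0,0,0],0.4]])

```text
t: 7.52
eef_pos: [0.5027, -0.086, 0.1715]
tcp_rot: [-2.699, -1.604, 0.003]
contact_force: [0.2, -0.5, -2.8]
width: 0.063
grip_force: 46.3
```

arm_command(plan=[[[0,0,7],[0,0,0],0.4],[[0,0,14],[0,0,0],0.4],[[0,0,21],[0,0,0],0.4],[[0,0,28],[0,0,0],0.4],[[0,0,35],[0,0,0],0.4]])

```text
t: 7.93
eef_pos: [0.5027, -0.0859, 0.1715]
tcp_rot: [-3.057, -0.718, 0.004]
contact_force: [-0.4, 0.4, -2.6]
width: 0.063
grip_force: 46.3
```

arm_command(plan=[[[0,0,7],[0,0,0],0.4],[[0,0,14],[0,0,0],0.4],[[0,0,20],[0,0,0],0.4],[[0,0,25],[0,0,0],0.4],[[0,0,30],[0,0,0],0.4]])

```text
t: 8.35
eef_pos: [0.5027, -0.0859, 0.1715]
tcp_rot: [-3.139, 0.095, 0.004]
contact_force: [-0.1, -0.5, -1.1]
width: 0.063
grip_force: 46.3
```

```bash
python3 - <<'E'
from h import *
goal(.5037,-.0862,.172,-107.2)
E
```

```text
t 8.35 now [ 0.5027 -0.0859  0.1715] psi -93.46 j1,j6 [-17.6  75.9] w 0.063 F [-0.1 -0.5 -1.1] M [0.02 0.01 0.02]
shift mm [ 1.   0.2 -0.5] turn z 13.74 tilt [-0.02  0.16 13.74]
```

arm_command(plan=[[[0,0,5],[0,0,0],0.4],[[0,0,9],[0.5,0,0],0.4],[[0,0,13.7],[1,0.2,0],0.4],[[0,0,13.7],[1,0.2,0],0.4],[[0,0,13.7],[1,0.2,0],0.4]])

```text
t: 8.77
eef_pos: [0.5039, -0.0863, 0.1718]
tcp_rot: [-3.108, 0.459, 0.003]
contact_force: [0.2, -0.0, -2.6]
width: 0.063
grip_force: 46.3
```

```bash
cat >> h.py <<'E'
def nearface(W,z0,u=(0.9553,-0.2957),c=(.5037,-.0862),h0=.04,h1=.068):
    # side-camera points on the near band face of a tote whose underside is at z0: extents along u, across
    u=np.array(u); v=np.array([-u[1],u[0]]); D=W[...,:2]-np.array(c); a=D@u; b=D@v
    m=(W[...,2]>z0+h0+.004)&(W[...,2]<z0+h1)&(abs(a)<.1)&(b<-.022)&(b>-.045)
    A,B=a[m],b[m]; 
    f=np.polyfit(A[abs(A)<.07],B[abs(A)<.07],1)
    return m.sum(), np.percentile(A,[1,3,97,99]).round(4), "mid",((np.percentile(A,2)+np.percentile(A,98))/2).round(4),"across",f[1].round(4),"yaw",np.degrees(f[0]).round(2)
E
python3 - <<'E'
from h import *
goal(.5037,-.0862,.172,-107.2)
W=[cloud("side")[2] for i in range(3)]
for w in W: print("held",nearface(w,.13)); print("base",nearface(w,0.0))
w=np.load("side0.npz")["W"]; print("sunk0",nearface(w,.03)); print("base0",nearface(w,0.0))
E
```

```text
t 8.77 now [ 0.5039 -0.0863  0.1718] psi -106.79 j1,j6 [-17.6  89.2] w 0.063 F [ 0.2 -0.  -2.6] M [-0.04 -0.05  0.04]
shift mm [-0.3 -0.  -0.2] turn z 0.41 tilt [-0.    0.12  0.41]
held (np.int64(463), array([-0.0694, -0.066 ,  0.078 ,  0.0798]), 'mid', np.float64(0.006), 'across', np.float64(-0.0329), 'yaw', np.float64(0.13))
base (np.int64(426), array([-0.0736, -0.0699,  0.0739,  0.0761]), 'mid', np.float64(0.0014), 'across', np.float64(-0.0309), 'yaw', np.float64(-0.18))
held (np.int64(467), array([-0.0692, -0.0659,  0.0777,  0.0798]), 'mid', np.float64(0.0059), 'across', np.float64(-0.0329), 'yaw', np.float64(0.18))
base (np.int64(435), array([-0.0731, -0.0697,  0.0741,  0.0762]), 'mid', np.float64(0.0017), 'across', np.float64(-0.031), 'yaw', np.float64(0.04))
held (np.int64(468), array([-0.0687, -0.0659,  0.078 ,  0.08  ]), 'mid', np.float64(0.006), 'across', np.float64(-0.0328), 'yaw', np.float64(0.22))
base (np.int64(422), array([-0.0726, -0.0695,  0.0737,  0.0758]), 'mid', np.float64(0.0019), 'across', np.float64(-0.031), 'yaw', np.float64(-0.37))
sunk0 (np.int64(432), array([-0.0721, -0.0686,  0.0736,  0.076 ]), 'mid', np.float64(0.0028), 'across', np.float64(-0.0307), 'yaw', np.float64(-0.37))
base0 (np.int64(420), array([-0.0734, -0.0693,  0.0735,  0.0758]), 'mid', np.float64(0.0019), 'across', np.float64(-0.0306), 'yaw', np.float64(-0.25))
```

arm_command(plan=[[[0,0,0.2],[-2,-0.5,10],0.4],[[0,0,0.4],[-4.3,-1,25],0.4],[[0,0,0.4],[-4.3,-1,38],0.4],[[0,0,0.4],[-4.3,-1,45],0.4],[[0,0,0.4],[-4.3,-1,45],0.4]])

```text
t: 9.33
eef_pos: [0.4987, -0.0836, 0.1252]
tcp_rot: [-3.105, 0.472, 0.008]
contact_force: [-0.2, 0.6, -2.9]
width: 0.063
grip_force: 46.3
```

arm_command(plan=[[[0,0,0],[0,0,0],0.4],[[0,0,0],[0,0,0],0.4],[[0,0,0],[0,0,0],0.4]])

```text
t: 9.58
eef_pos: [0.5018, -0.0846, 0.1289]
tcp_rot: [3.106, -0.473, 0.003]
contact_force: [0.3, -0.1, -2.7]
width: 0.0636
grip_force: 46.3
```

```bash
python3 - <<'E'
from h import *
goal(.5037,-.0862,.172,-107.2)
W=[cloud("side")[2] for i in range(3)]
for w in W: print("held",nearface(w,.085)); print("base",nearface(w,0.0))
E
```

```text
t 9.58 now [ 0.5018 -0.0846  0.1289] psi -107.3 j1,j6 [-17.5  89.8] w 0.0636 F [ 0.3 -0.1 -2.7] M [-0.04  0.03 -0.03]
shift mm [  2.4   1.  -43.1] turn z -0.1 tilt [-0.   -0.12 -0.1 ]
held (np.int64(436), array([-0.0719, -0.0687,  0.0755,  0.0777]), 'mid', np.float64(0.0029), 'across', np.float64(-0.0318), 'yaw', np.float64(-0.15))
base (np.int64(421), array([-0.0732, -0.0696,  0.0738,  0.0756]), 'mid', np.float64(0.0018), 'across', np.float64(-0.031), 'yaw', np.float64(-0.23))
held (np.int64(449), array([-0.0732, -0.0686,  0.0753,  0.0776]), 'mid', np.float64(0.0029), 'across', np.float64(-0.032), 'yaw', np.float64(-0.36))
base (np.int64(422), array([-0.0735, -0.0691,  0.0743,  0.076 ]), 'mid', np.float64(0.0023), 'across', np.float64(-0.0309), 'yaw', np.float64(-0.18))
held (np.int64(450), array([-0.0745, -0.0698,  0.075 ,  0.0771]), 'mid', np.float64(0.0023), 'across', np.float64(-0.0316), 'yaw', np.float64(-0.01))
base (np.int64(419), array([-0.0732, -0.0698,  0.0732,  0.0762]), 'mid', np.float64(0.0016), 'across', np.float64(-0.031), 'yaw', np.float64(-0.19))
```

arm_command(plan=[[[0,0,0],[-0.5,-0.6,3],0.4],[[0,0,0],[-0.5,-0.6,7],0.4],[[0,0,0],[-0.5,-0.6,11],0.4],[[0,0,0],[-0.5,-0.6,15],0.4],[[0,0,0],[-0.5,-0.6,18],0.4]])

```text
t: 10.15
eef_pos: [0.5, -0.0834, 0.109]
tcp_rot: [-3.106, 0.473, 0.002]
contact_force: [0.4, 0.3, -1.7]
width: 0.0631
grip_force: 46.3
```

arm_command(plan=[[[0,0,0],[0,0,1],0.4],[[0,0,0],[0,0,2],0.4],[[0,0,0],[0,0,3],0.4],[[0,0,0],[0,0,4],0.4]])

```text
t: 10.48
eef_pos: [0.5007, -0.0836, 0.106]
tcp_rot: [3.106, -0.473, 0.001]
contact_force: [0.7, -0.4, -2.8]
width: 0.0632
grip_force: 46.3
```

```bash
python3 - <<'E'
from h import *
goal(.5037,-.0862,.1045,-107.2)
W=[cloud("side")[2] for i in range(2)]
for w in W: print("held",nearface(w,.064)); print("base",nearface(w,0.0,h1=.058))
E
```

```text
t 10.48 now [ 0.5007 -0.0836  0.106 ] psi -107.31 j1,j6 [-17.4  89.9] w 0.0632 F [ 0.7 -0.4 -2.8] M [ 0.02  0.01 -0.06]
shift mm [3.6 1.6 1.5] turn z -0.11 tilt [-0.   -0.02 -0.11]
held (np.int64(441), array([-0.0747, -0.0709,  0.0743,  0.076 ]), 'mid', np.float64(0.0016), 'across', np.float64(-0.0313), 'yaw', np.float64(-0.24))
base (np.int64(240), array([-0.0733, -0.0696,  0.0725,  0.0758]), 'mid', np.float64(0.002), 'across', np.float64(-0.031), 'yaw', np.float64(-0.0))
held (np.int64(449), array([-0.0753, -0.0713,  0.0739,  0.0759]), 'mid', np.float64(0.0009), 'across', np.float64(-0.0314), 'yaw', np.float64(-0.03))
base (np.int64(244), array([-0.0743, -0.0688,  0.0742,  0.0761]), 'mid', np.float64(0.0025), 'across', np.float64(-0.0311), 'yaw', np.float64(0.14))
```

arm_command(plan=[[[0,0,0],[0,0,0.7],0.4],[[0,0,0],[0,0,1.4],0.4],[[0,0,0],[0,0,2],0.4],[[0,0,0],[0,0,2],0.4]])

```text
t: 10.92
eef_pos: [0.5008, -0.0837, 0.1048]
tcp_rot: [3.106, -0.473, 0.001]
contact_force: [-1.7, 1.4, 3.1]
width: 0.0633
grip_force: 46.9
```

arm_command(plan=[[[0,0,0],[0,0,0],0.24],[[0,0,0],[0,0,0],0.2],[[0,0,0],[0,0,0],0.1],[[0,0,0],[0,0,0],0],[[0,0,0],[0,0,0],0]])

```text
t: 11.33
eef_pos: [0.5006, -0.0836, 0.1039]
tcp_rot: [3.106, -0.473, 0.0]
contact_force: [0.3, 0.7, -0.6]
width: 0.0854
grip_force: 0.0
```

arm_command(plan=[[[0,0,0],[0,0,-5],0],[[0,0,0],[0,0,-20],0],[[0,0,0],[0,0,-50],0],[[0,0,0],[0,0,-90],0],[[0,0,0],[0,0,-130],0]])

```text
t: 11.75
eef_pos: [0.4994, -0.0832, 0.2344]
tcp_rot: [-3.105, 0.473, 0.005]
contact_force: [1.3, -0.3, 0.0]
width: 0.085
grip_force: 0.0
```

```bash
python3 - <<'E'
from h import *
goal(.5155,.2902,.25,-30.6)
w=cloud("side")[2]; print("mid",nearface(w,.062)); print("base",nearface(w,0.0,h1=.058))
W=cloud("top")[2]
P,m=rim(W,(.504,-.086),.121,.14); print(len(P),np.percentile(P[:,2],[5,50,95]))
P,m=rim(W,(.5155,.29),.058,.08); r=cv2.minAreaRect(P[:,:2].astype(np.float32)); print(r)
E
```

```text
t 11.75 now [ 0.4994 -0.0832  0.2344] psi -107.31 j1,j6 [-17.4  89.9] w 0.085 F [ 1.3 -0.3  0. ] M [-0.05 -0.04 -0.01]
shift mm [ -95.7 -361.3  -15.3] turn z -76.71 tilt [ -0.11   0.14 -76.71]
mid (np.int64(454), array([-0.0734, -0.0701,  0.0744,  0.0762]), 'mid', np.float64(0.0016), 'across', np.float64(-0.0304), 'yaw', np.float64(-0.15))
base (np.int64(244), array([-0.0728, -0.0691,  0.0733,  0.0759]), 'mid', np.float64(0.0017), 'across', np.float64(-0.0312), 'yaw', np.float64(-0.05))
169 [0.12337308 0.13077923 0.13538475]
((0.5152591466903687, 0.29083937406539917), (0.15567715466022491, 0.06435348838567734), 59.29867935180664)
```

arm_command(plan=[[[0,0,-4],[-5,-18,-15],0],[[0,0,-9],[-11,-42,-17],0],[[0,0,-14],[-18,-68,-17],0],[[0,0,-19],[-25,-94,-17],0],[[0,0,-25],[-32,-120,-17],0]])

```text
t: 12.27
eef_pos: [0.5056, 0.0416, 0.2511]
tcp_rot: [3.134, 0.217, 0.001]
contact_force: [1.1, -0.0, -0.2]
width: 0.0856
grip_force: 0.0
```

arm_command(plan=[[[0,0,-5],[4,-25,0],0],[[0,0,-10],[9,-50,0],0],[[0,0,-15],[13,-75,0],0],[[0,0,-20],[18,-100,0],0],[[0,0,-25],[22,-123,0],0]])

```text
t: 12.68
eef_pos: [0.5108, 0.1669, 0.2508]
tcp_rot: [-3.012, -0.891, -0.0]
contact_force: [-0.6, -0.2, -0.5]
width: 0.0855
grip_force: 0.0
```

```bash
python3 - <<'E'
from h import *
goal(.5155,.2902,.12,-30.6)
E
```

```text
t 12.68 now [0.5108 0.1669 0.2508] psi -57.04 j1,j6 [10.6 67.6] w 0.0855 F [-0.6 -0.2 -0.5] M [0.02 0.08 0.03]
shift mm [  71.  -100.9  130.8] turn z -26.44 tilt [ 0.000e+00 -1.000e-02 -2.644e+01]
```

arm_command(plan=[[[0,0,-6],[16,-23,0],0],[[0,0,-12],[34,-48,5],0],[[0,0,-18],[52,-74,20],0],[[0,0,-23],[66,-94,40],0],[[0,0,-26.5],[71,-101,65],0]])

```text
t: 13.1
eef_pos: [0.5173, 0.2927, 0.1872]
tcp_rot: [-2.726, -1.56, -0.009]
contact_force: [0.9, 0.2, 0.6]
width: 0.0851
grip_force: 0.0
```

arm_command(plan=[[[0,0,0],[0,0,25],0],[[0,0,0],[0,0,50],0],[[0,0,0],[0,0,66],0],[[0,0,0],[0,0,66],0],[[0,0,0],[0,0,66],0]])

```text
t: 13.52
eef_pos: [0.5152, 0.2883, 0.1187]
tcp_rot: [-2.731, -1.551, 0.005]
contact_force: [-0.5, -0.1, 0.4]
width: 0.0857
grip_force: 0.0
```

```bash
python3 - <<'E'
from h import *
goal(.5155,.2905,.039,-30.6)
E
```

```text
t 13.52 now [0.5152 0.2883 0.1187] psi -30.8 j1,j6 [22.4 53.2] w 0.0857 F [-0.5 -0.1  0.4] M [-0.01  0.01 -0.05]
shift mm [ 2.2 -0.7 79.7] turn z -0.2 tilt [-0.1   0.14 -0.2 ]
```

arm_command(plan=[[[0,0,-0.2],[2.2,-0.7,25],0],[[0,0,-0.2],[2.2,-0.7,50],0],[[0,0,-0.2],[2.2,-0.7,70],0],[[0,0,-0.2],[2.2,-0.7,79],0.1],[[0,0,-0.2],[2.2,-0.7,79],0.15]])

```text
t: 13.93
eef_pos: [0.5159, 0.2905, 0.04]
tcp_rot: [-2.729, -1.556, 0.004]
contact_force: [-0.7, 0.4, -0.9]
width: 0.0727
grip_force: 0.0
```

arm_command(plan=[[[0,0,0],[0,0,0],0.18],[[0,0,0],[0,0,0],0.2],[[0,0,0],[0,0,0],0.2]])

```text
t: 14.18
eef_pos: [0.5182, 0.2917, 0.043]
tcp_rot: [2.729, 1.556, 0.005]
contact_force: [-0.2, 0.1, -0.6]
width: 0.0681
grip_force: 0.4
```

```bash
python3 - <<'E'
from h import *
goal(.5155,.2905,.040,-30.6)
E
```

```text
t 14.18 now [0.5182 0.2917 0.043 ] psi -30.61 j1,j6 [22.6 53.2] w 0.0681 F [-0.2  0.1 -0.6] M [ 0.09  0.07 -0.  ]
shift mm [-2.4 -1.7  3. ] turn z -0.01 tilt [ 0.11 -0.16 -0.01]
```

arm_command(plan=[[[0,0,0],[-2.4,-1.7,3],0.2],[[0,0,0],[-2.4,-1.7,3],0.2],[[0,0,0],[-2.4,-1.7,3],0.23],[[0,0,0],[-2.4,-1.7,3],0.26],[[0,0,0],[-2.4,-1.7,3],0.3]], force=40)

```text
t: 14.6
eef_pos: [0.5145, 0.2898, 0.0385]
tcp_rot: [2.729, 1.556, 0.001]
contact_force: [-0.5, -1.1, 2.2]
width: 0.0634
grip_force: 44.9
```

arm_command(plan=[[[0,0,0],[0,0,0],0.4],[[0,0,0],[0,0,0],0.4],[[0,0,0],[0,0,-3],0.4],[[0,0,0],[0,0,-8],0.4],[[0,0,0],[0,0,-18],0.4]])

```text
t: 15.02
eef_pos: [0.5122, 0.289, 0.0543]
tcp_rot: [-2.728, -1.556, 0.007]
contact_force: [0.0, 0.5, -1.7]
width: 0.0633
grip_force: 44.3
```

```bash
python3 - <<'E'
from h import *
goal(.504,-.0862,.30,72.8)
E
```

```text
t 15.02 now [0.5122 0.289  0.0543] psi -30.61 j1,j6 [22.6 53.2] w 0.0633 F [ 0.   0.5 -1.7] M [-0.02  0.02  0.  ]
shift mm [-328.   183.4 -245. ] turn z -103.41 tilt [  -0.29    0.   -103.41]
```

arm_command(plan=[[[0,0,0],[0,0,-18],0.4],[[0,0,0],[0,0,-40],0.4],[[0,0,0],[0,0,-66],0.4],[[0,0,0],[0,0,-94],0.4],[[0,0,0],[0,0,-122],0.4]])

```text
t: 15.43
eef_pos: [0.5134, 0.2896, 0.1791]
tcp_rot: [-2.729, -1.556, 0.001]
contact_force: [0.9, -0.2, -1.8]
width: 0.0632
grip_force: 44.4
```

arm_command(plan=[[[0,0,-2],[0,0,-28],0.4],[[0,0,-6],[0,0,-56],0.4],[[0,0,-12],[0,0,-80],0.4],[[0,0,-18],[0,0,-98],0.4],[[0,0,-24],[0,0,-106],0.4]])

```text
t: 15.85
eef_pos: [0.5153, 0.2904, 0.2886]
tcp_rot: [2.339, 2.095, 0.01]
contact_force: [1.0, -0.0, -1.7]
width: 0.0632
grip_force: 44.5
```

```bash
python3 - <<'E'
from h import *
goal(.504,-.0862,.28,72.8)
E
```

```text
t 15.85 now [0.5153 0.2904 0.2886] psi -6.3 j1,j6 [22.6 28.9] w 0.0632 F [ 1.  -0.  -1.7] M [-0.02 -0.03 -0.01]
shift mm [-375.6   30.1    7.6] turn z -79.1 tilt [ 4.00e-01  7.00e-02 -7.91e+01]
```

arm_command(plan=[[[0,0,-5],[-18,2,0],0.4],[[0,0,-10],[-43,4,0],0.4],[[0,0,-15],[-70,6,0],0.4],[[0,0,-20],[-98,8,0],0.4],[[0,0,-26],[-125,10,0],0.4]])

```text
t: 16.27
eef_pos: [0.5089, 0.1634, 0.2842]
tcp_rot: [1.809, 2.569, -0.0]
contact_force: [0.2, 0.3, -1.6]
width: 0.0635
grip_force: 44.4
```

arm_command(plan=[[[0,0,-5],[-24,-9,0],0.4],[[0,0,-10],[-47,-18,0],0.4],[[0,0,-15],[-70,-27,0],0.4],[[0,0,-20],[-93,-37,0],0.4],[[0,0,-26],[-116,-46,0],0.4]])

```text
t: 16.68
eef_pos: [0.5041, 0.0387, 0.2843]
tcp_rot: [1.185, 2.909, 0.0]
contact_force: [0.2, -0.0, -1.8]
width: 0.0635
grip_force: 44.4
```

```bash
python3 - <<'E'
from h import *
goal(.504,-.0862,.25,72.8)
E
```

```text
t 16.68 now [0.5041 0.0387 0.2843] psi 45.66 j1,j6 [ -3.6 -49.2] w 0.0635 F [ 0.2 -0.  -1.8] M [-0.05 -0.01 -0.  ]
shift mm [-87.2 -89.4  34.3] turn z -27.14 tilt [ 1.000e-02  1.000e-02 -2.714e+01]
```

arm_command(plan=[[[0,0,-6],[-18,-20,0],0.4],[[0,0,-12],[-40,-41,0],0.4],[[0,0,-18],[-62,-64,0],0.4],[[0,0,-23],[-78,-81,10],0.4],[[0,0,-27.1],[-86,-89,20],0.4]])

```text
t: 17.1
eef_pos: [0.5036, -0.087, 0.2651]
tcp_rot: [0.475, 3.103, -0.003]
contact_force: [0.5, -0.6, -1.6]
width: 0.0632
grip_force: 44.5
```

arm_command(plan=[[[0,0,0],[0,0,12],0.4],[[0,0,0],[0,0,24],0.4],[[0,0,0],[0,0,34],0.4],[[0,0,0],[0,0,38],0.4],[[0,0,0],[0,0,38],0.4]])

```text
t: 17.52
eef_pos: [0.5023, -0.0826, 0.2239]
tcp_rot: [-0.476, -3.102, -0.001]
contact_force: [-0.2, 0.1, -2.0]
width: 0.0633
grip_force: 44.6
```

arm_command(plan=[[[0,0,0],[0,0,0],0.4],[[0,0,0],[0,0,0],0.4],[[0,0,0],[0,0,0],0.4]])

```text
t: 17.77
eef_pos: [0.5041, -0.0838, 0.2268]
tcp_rot: [0.477, 3.103, -0.0]
contact_force: [-0.3, -0.3, -1.5]
width: 0.0632
grip_force: 44.6
```

```bash
python3 - <<'E'
from h import *
goal(.502,-.085,.25,72.8)
z=readout.sense()["eef_pos"][2]-.0395
for i in range(3):
    p,d,w=cloud("side"); print("held",nearface(w,z)); print("mid",nearface(w,.062)); 
print("base",nearface(w,0.0,h1=.058))
cv2.imwrite("pics/s5.png",cv2.resize(p[140:290,220:360,::-1],None,fx=4,fy=4,interpolation=cv2.INTER_CUBIC))
E
```

```text
t 17.77 now [ 0.5041 -0.0838  0.2268] psi 72.52 j1,j6 [-17.3 -89.8] w 0.0632 F [-0.3 -0.3 -1.5] M [-0.01 -0.01  0.05]
shift mm [  1.6  -1.8 -23.2] turn z -0.28 tilt [ 0.    0.1  -0.28]
held (np.int64(505), array([-0.0748, -0.0707,  0.0718,  0.0744]), 'mid', np.float64(0.0002), 'across', np.float64(-0.0309), 'yaw', np.float64(-0.45))
mid (np.int64(448), array([-0.0741, -0.0691,  0.0744,  0.0764]), 'mid', np.float64(0.0015), 'across', np.float64(-0.0303), 'yaw', np.float64(-0.32))
held (np.int64(510), array([-0.0751, -0.0713,  0.0715,  0.0737]), 'mid', np.float64(-0.0002), 'across', np.float64(-0.0309), 'yaw', np.float64(-0.38))
mid (np.int64(447), array([-0.0735, -0.0685,  0.0748,  0.0765]), 'mid', np.float64(0.0015), 'across', np.float64(-0.0306), 'yaw', np.float64(-0.33))
held (np.int64(507), array([-0.075 , -0.0722,  0.0722,  0.0741]), 'mid', np.float64(-0.0005), 'across', np.float64(-0.031), 'yaw', np.float64(-0.39))
mid (np.int64(455), array([-0.0742, -0.0698,  0.073 ,  0.0762]), 'mid', np.float64(0.0014), 'across', np.float64(-0.0305), 'yaw', np.float64(-0.26))
base (np.int64(243), array([-0.0729, -0.0687,  0.0742,  0.0761]), 'mid', np.float64(0.0021), 'across', np.float64(-0.0311), 'yaw', np.float64(-0.11))
```

View pics/s5.png

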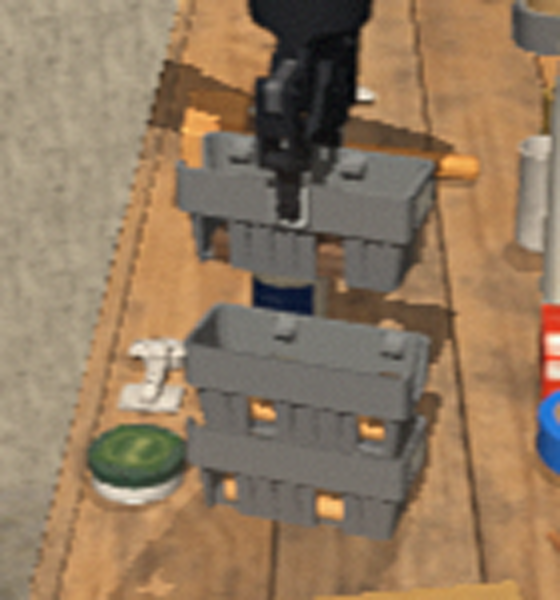

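arm_command(plan=[[[0,0,0],[-0.8,0.2,10],0.4],[[0,0,-0.1],[-1.7,0.4,22],0.4],[[0,0,-0.1],[-1.7,0.4,34],0.4],[[0,0,-0.1],[-1.7,0.4,42],0.4],[[0,0,-0.1],[-1.7,0.4,45],0.4]])

```text
t: 18.33
eef_pos: [0.5032, -0.0836, 0.1776]
tcp_rot: [-0.475, -3.1, -0.001]
contact_force: [-0.0, 0.3, -1.7]
width: 0.0635
grip_force: 44.6
```

arm_command(plan=[[[0,0,0],[0,0,1],0.4],[[0,0,0],[0,0,2],0.4],[[0,0,0],[0,0,2],0.4],[[0,0,0],[0,0,2],0.4]])

```text
t: 18.67
eef_pos: [0.5057, -0.0843, 0.1795]
tcp_rot: [0.475, 3.104, -0.0]
contact_force: [-0.0, -0.2, -1.7]
width: 0.0637
grip_force: 44.6
```

```bash
python3 - <<'E'
from h import *
goal(.502,-.085,.1635,72.8)
z=readout.sense()["eef_pos"][2]-.0395
for i in range(3):
    p,d,w=cloud("side"); print("held",nearface(w,z)); print("mid",nearface(w,.062)); 
E
```

```text
t 18.67 now [ 0.5057 -0.0843  0.1795] psi 72.59 j1,j6 [-17.3 -89.9] w 0.0637 F [-0.  -0.2 -1.7] M [-0.01 -0.02 -0.02]
shift mm [ 3.3 -1.8 16. ] turn z -0.21 tilt [ 0.    0.07 -0.21]
held (np.int64(467), array([-0.0725, -0.0692,  0.0738,  0.0761]), 'mid', np.float64(0.0019), 'across', np.float64(-0.031), 'yaw', np.float64(-0.11))
mid (np.int64(454), array([-0.0723, -0.0693,  0.0735,  0.0762]), 'mid', np.float64(0.0018), 'across', np.float64(-0.0304), 'yaw', np.float64(-0.17))
held (np.int64(468), array([-0.0729, -0.0693,  0.0738,  0.0756]), 'mid', np.float64(0.0024), 'across', np.float64(-0.031), 'yaw', np.float64(-0.3))
mid (np.int64(454), array([-0.0736, -0.0696,  0.0748,  0.0764]), 'mid', np.float64(0.002), 'across', np.float64(-0.0304), 'yaw', np.float64(-0.43))
held (np.int64(472), array([-0.0721, -0.0691,  0.0739,  0.0764]), 'mid', np.float64(0.0019), 'across', np.float64(-0.0309), 'yaw', np.float64(-0.19))
mid (np.int64(462), array([-0.0731, -0.0696,  0.074 ,  0.0763]), 'mid', np.float64(0.0019), 'across', np.float64(-0.0304), 'yaw', np.float64(-0.48))
```

Well aligned; lower the last 16 mm with a small 0.5 mm correction across.

arm_command(plan=[[[0,0,0],[0,0.5,4],0.4],[[0,0,0],[0,0.5,8],0.4],[[0,0,0],[0,0.5,10.5],0.4],[[0,0,0],[0,0.5,12],0.4],[[0,0,0],[0,0.5,12],0.4]])

```text
t: 19.23
eef_pos: [0.5048, -0.0835, 0.1661]
tcp_rot: [-0.475, -3.104, -0.0]
contact_force: [0.7, 0.2, -2.4]
width: 0.0635
grip_force: 44.6
```

arm_command(plan=[[[0,0,0],[0,0,0.5],0.4],[[0,0,0],[0,0,1],0.4],[[0,0,0],[0,0,1.5],0.4],[[0,0,0],[0,0,1.5],0.4]])

```text
t: 19.57
eef_pos: [0.5054, -0.0837, 0.1654]
tcp_rot: [0.475, 3.105, -0.0]
contact_force: [0.4, -0.4, -1.4]
width: 0.0633
grip_force: 44.6
```

arm_command(plan=[[[0,0,0],[0,0,0.5],0.4],[[0,0,0],[0,0,1],0.4],[[0,0,0],[0,0,1.4],0.4],[[0,0,0],[0,0,1.4],0.4]])

```text
t: 19.9
eef_pos: [0.5053, -0.0836, 0.1639]
tcp_rot: [-0.475, -3.105, -0.0]
contact_force: [-0.0, -0.8, -1.5]
width: 0.0633
grip_force: 44.6
```

arm_command(plan=[[[0,0,0],[0,0,0.4],0.4],[[0,0,0],[0,0,0.8],0.4],[[0,0,0],[0,0,1],0.4],[[0,0,0],[0,0,1],0.4]])

```text
t: 20.23
eef_pos: [0.5053, -0.0836, 0.1629]
tcp_rot: [-0.475, -3.105, -0.0]
contact_force: [-0.2, -0.2, -2.2]
width: 0.0632
grip_force: 44.6
```

arm_command(plan=[[[0,0,0],[0,0,0.4],0.4],[[0,0,0],[0,0,0.8],0.4],[[0,0,0],[0,0,1],0.4],[[0,0,0],[0,0,1],0.4]])

```text
t: 20.57
eef_pos: [0.5055, -0.0837, 0.1624]
tcp_rot: [0.475, 3.105, -0.0]
contact_force: [-1.0, 0.2, 1.0]
width: 0.0633
grip_force: 44.9
```

arm_command(plan=[[[0,0,0],[0,0,0.2],0.35],[[0,0,0],[0,0,0.2],0.24],[[0,0,0],[0,0,0.2],0.15],[[0,0,0],[0,0,0.2],0],[[0,0,0],[0,0,0.2],0]])

```text
t: 20.98
eef_pos: [0.5055, -0.0837, 0.1618]
tcp_rot: [0.475, 3.105, -0.0]
contact_force: [-0.5, 0.3, -0.1]
width: 0.0858
grip_force: 0.0
```

arm_command(plan=[[[0,0,0],[0,0,-5],0],[[0,0,0],[0,0,-20],0],[[0,0,0],[0,0,-45],0],[[0,0,0],[0,0,-75],0],[[0,0,0],[0,0,-110],0]])

```text
t: 21.4
eef_pos: [0.5041, -0.0833, 0.2715]
tcp_rot: [-0.475, -3.102, -0.001]
contact_force: [0.0, 0.0, 0.1]
width: 0.0856
grip_force: 0.0
```

arm_command(plan=[[[0,0,0],[20,0,0],0],[[0,0,0],[50,0,0],0],[[0,0,0],[85,0,0],0],[[0,0,0],[110,0,0],0],[[0,0,0],[120,0,0],0]])

```text
t: 21.82
eef_pos: [0.3882, -0.0468, 0.2717]
tcp_rot: [-0.475, -3.105, -0.0]
contact_force: [0.9, -1.0, -0.2]
width: 0.0854
grip_force: 0.0
```

```bash
python3 - <<'E'
from h import *
goal(.502,-.085,.1635,72.8)
p,d,w=cloud("side"); 
for n,z,h in(("top",.124,.068),("mid",.062,.058),("base",0,.058)): print(n,nearface(w,z,h1=h))
pt,dt,W=cloud("top")
P,m=rim(W,(.504,-.086),.18,.21); r=cv2.minAreaRect(P[:,:2].astype(np.float32)); print(len(P),np.percentile(P[:,2],[5,50,95]),r)
a=cv2.resize(p[140:290,220:370,::-1],(400,400),interpolation=cv2.INTER_CUBIC);b=cv2.resize(pt[160:280,310:430,::-1],(400,400),interpolation=cv2.INTER_CUBIC)
cv2.imwrite("pics/f.png",np.hstack([a,b]))
E
```

```text
t 21.82 now [ 0.3882 -0.0468  0.2717] psi 72.62 j1,j6 [-17.2 -89.8] w 0.0854 F [ 0.9 -1.  -0.2] M [-0.03 -0.01  0.01]
shift mm [-120.1   -2.5  108.1] turn z -0.18 tilt [ 0.   -0.06 -0.18]
top (np.int64(483), array([-0.0736, -0.0694,  0.0729,  0.0748]), 'mid', np.float64(0.0016), 'across', np.float64(-0.029), 'yaw', np.float64(-0.26))
mid (np.int64(262), array([-0.0725, -0.0695,  0.0748,  0.0764]), 'mid', np.float64(0.0024), 'across', np.float64(-0.0303), 'yaw', np.float64(-0.2))
base (np.int64(244), array([-0.0735, -0.0703,  0.074 ,  0.0758]), 'mid', np.float64(0.0019), 'across', np.float64(-0.031), 'yaw', np.float64(-0.21))
486 [0.18194238 0.19093396 0.19590806] ((0.5040645599365234, -0.08456473797559738), (0.06549880653619766, 0.1549786627292633), 71.9708251953125)
```

View pics/f.png

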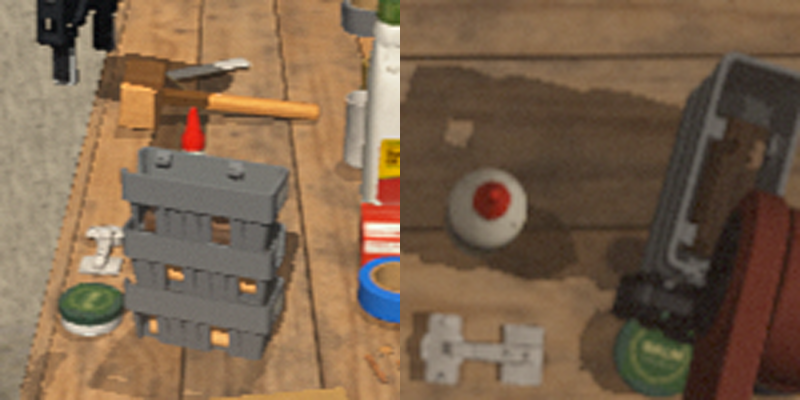

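The picture shows the three totes stacked level, with scoops alternating. The dowels and the strip are in their totes, and the tin, bottle and mallet stand where they were. The top rim measures about 0.194 m, as expected for totes standing on their tabs.

```bash
python3 -c "
from cell import manip
print(manip.close_job())"
```

```text
the job is handed in; nothing more can be done
None
```

I handed in the job at about 22 s: the sunk tote now stands end for end on the bottom tote's tabs and the third tote stands end for end on top. The last pictures show contents in place, the bottom tote unmoved to within about 1 mm and nothing nearby visibly shifted. The verdict was not reported back.

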